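# Make up the transmitter and receiver test kits

## Task

Make up the two test kits from the stock in the middle of the bench: the transmitter kit, in the tray with three compartments, is the large finned load, the cavity filter and the directional coupler; the receiver kit, in the tray with two compartments, is the step attenuator and the power splitter. Put one part in each compartment, right way up and flat on the tray floor, and set the parts down rather than letting them fall. Leave the small finned load and the circulator where they are.

Things in the scene. Friction and masses are not known exactly. Their poses are not given: they have to be found in the camera images.
- large_load: Large finned load: black upright round heatsink, 48 mm across, 56 mm high, with a steel coaxial socket (16 mm across, 14 mm high) on top; 70 mm high over all; about 320 g. Stands on its flat base; grip by the fins from any side. Origin: centre of the underside; z up.
- small_load: Small finned load, of the same form: 32 mm across, 30 mm high plus a 14 mm socket on top. Not in either kit. (The stock stands about 12 cm apart, turned any way; a white pot of dust caps and a roll of tape, each under 55 mm across and 40 mm high, stand among it and have no part in the job.) Origin: centre of the underside; z up.
- cavity_filter: Cavity filter: bare aluminium block 64 (x) x 38 (y) x 30 (z) mm with eight brass-nutted tuning screws in two rows on top (to 37 mm high) and one coaxial socket (16 mm across, 9 mm long) in the middle of each x end: 82 mm long over all; about 240 g. Its y sides are plain. Origin: centre of the underside; z up.
- coupler: Directional coupler: slim aluminium bar 66 (x) x 24 (y) x 26 (z) mm, one coaxial socket (16 mm across, 9 mm long) on each x end, 84 mm over all, and a third socket standing 12 mm up from the top at x = +20 mm; about 160 g. Its y sides are plain. Origin: centre of the underside; z up.
- step_attenuator: Step attenuator: grey box 54 (x) x 40 (y) x 30 (z) mm with a black round knob (22 mm across, 13 mm high) in the middle of the top and one coaxial socket (9 mm long) on each x end: 72 mm over all; about 220 g. Its y sides are plain. Origin: centre of the underside; z up.
- splitter: Power splitter: aluminium box 50 (x) x 44 (y) x 28 (z) mm with a flat grey lid, one coaxial socket (9 mm long) on its -x end and two side by side on its +x end: 68 mm over all; about 200 g. Its y sides are plain. Origin: centre of the underside; z up.
- circulator: Circulator: small steel square, 32 x 32 x 18 mm, with a dark disc on top and sockets on three sides. Not in either kit. Origin: centre of the underside; z up.
- tray_three: Fixed dark grey shallow kit tray with three equal compartments in a row along its x axis, 256 x 114 mm outside, long side along x, 12 mm high over all. Compartments are 80 mm (x) by 106 mm (y) inside, centred at x = -84, 0 and +84 mm, y = 0; walls and dividers 4 mm thick, tray floor 3 mm above the mat. Origin: centre of the underside; z up. It lies on the mat to one side of the stock, its long side pointing roughly away from the robot (within 12 degrees).
- tray_two: Fixed dark grey shallow kit tray with two equal compartments in a row along its x axis, 172 x 114 mm outside, long side along x, 12 mm high over all. Compartments are 80 mm (x) by 106 mm (y) inside, centred at x = -42 and +42 mm, y = 0; walls and dividers 4 mm thick, tray floor 3 mm above the mat. Origin: centre of the underside; z up. It lies on the mat to one side of the stock, its long side pointing roughly away from the robot (within 12 degrees).
Things that resemble listed ones, but are neither listed nor needed, are in the scene too. Leave any red look-alike of the coupler alone.

How it is judged (in metres and radians):
At the end, for the whole second after the job is handed in: Each kit's parts lie one to a compartment of their own tray (centres within 36 mm along and 45 mm across of the compartment's centre), upright within 0.1 rad, undersides within 5 mm of the tray floor, released and at rest; small load and circulator within 20 mm of their start (y of large_load in the frame of tray_three between -0.045 and 0.045 m and z of large_load in the frame of tray_three between -0.002 and 0.008 m and angle between each of large_load, cavity_filter, coupler, step_attenuator, splitter's own z axis and vertical below 0.1 rad and linear speed of each of large_load, cavity_filter, coupler, step_attenuator, splitter below 0.02 m/s and angular speed of each of large_load, cavity_filter, coupler, step_attenuator, splitter below 0.2 rad/s and y of cavity_filter in the frame of tray_three between -0.045 and 0.045 m and z of cavity_filter in the frame of tray_three between -0.002 and 0.008 m and y of coupler in the frame of tray_three between -0.045 and 0.045 m and z of coupler in the frame of tray_three between -0.002 and 0.008 m and ((x of large_load in the frame of tray_three between -0.12 and -0.048 m and x of cavity_filter in the frame of tray_three between -0.036 and 0.036 m and x of coupler in the frame of tray_three between 0.048 and 0.12 m) or (x of large_load in the frame of tray_three between -0.12 and -0.048 m and x of cavity_filter in the frame of tray_three between 0.048 and 0.12 m and x of coupler in the frame of tray_three between -0.036 and 0.036 m) or (x of large_load in the frame of tray_three between -0.036 and 0.036 m and x of cavity_filter in the frame of tray_three between -0.12 and -0.048 m and x of coupler in the frame of tray_three between 0.048 and 0.12 m) or (x of large_load in the frame of tray_three between -0.036 and 0.036 m and x of cavity_filter in the frame of tray_three between 0.048 and 0.12 m and x of coupler in the frame of tray_three between -0.12 and -0.048 m) or (x of large_load in the frame of tray_three between 0.048 and 0.12 m and x of cavity_filter in the frame of tray_three between -0.12 and -0.048 m and x of coupler in the frame of tray_three between -0.036 and 0.036 m) or (x of large_load in the frame of tray_three between 0.048 and 0.12 m and x of cavity_filter in the frame of tray_three between -0.036 and 0.036 m and x of coupler in the frame of tray_three between -0.12 and -0.048 m)) and y of step_attenuator in the frame of tray_two between -0.045 and 0.045 m and z of step_attenuator in the frame of tray_two between -0.002 and 0.008 m and y of splitter in the frame of tray_two between -0.045 and 0.045 m and z of splitter in the frame of tray_two between -0.002 and 0.008 m and ((x of step_attenuator in the frame of tray_two between -0.078 and -0.006 m and x of splitter in the frame of tray_two between 0.006 and 0.078 m) or (x of step_attenuator in the frame of tray_two between 0.006 and 0.078 m and x of splitter in the frame of tray_two between -0.078 and -0.006 m)) and distance of each of small_load, circulator from where it was at the start of the episode below 0.02 m); the robot touches nothing.
It fails at once if the small load or the circulator, which stay in stock, is shifted by more than 20 mm (distance of any of small_load, circulator from where it was at the start of the episode above 0.02 m).
It fails at once if a part is let fall: in the air, touched by nothing, its underside more than 35 mm above the mat ((contact force between large_load and anything else below 0.01 N and height (world z) of large_load above 0.035 m) or (contact force between cavity_filter and anything else below 0.01 N and height (world z) of cavity_filter above 0.035 m) or (contact force between coupler and anything else below 0.01 N and height (world z) of coupler above 0.035 m) or (contact force between step_attenuator and anything else below 0.01 N and height (world z) of step_attenuator above 0.035 m) or (contact force between splitter and anything else below 0.01 N and height (world z) of splitter above 0.035 m)).
It also fails if it takes over 115 s, if anything falls off the work surface, if the arm or the gripper's body presses on something with over 40 N, if the wrist force passes 120 N, or if a joint passes its speed limit or range.

## Robot

A 6-joint arm with a two-finger parallel gripper is mounted at the origin on the work surface. World frame = base frame: x ahead of the robot, y to its left, z up, the work surface at z = 0. Lengths are in mm, angles in rad, forces in N, time in s.
With the tool pointing down it reaches from about 350 to 950 mm from the base axis. Payload 17.4 kg.
Tool frame: the origin (TCP) lies at the very end of the fingers, on their centre line; the grasp point (between the pads) lies 19 mm behind it; z points along the fingers, y is the line along which they close (so a half turn about z gives the same grasp; the last joint's range is limited). The gripper opens to 93 mm and grips with 3 to 60 N. Pads are 15 mm wide; open, the fingers measure 128 mm over their backs; the gripper's body (75 mm by 188 mm) begins 65 mm behind the grasp point.
Start: joints at [-1.3, 0.116, 1.442, -0, 1.584, -0.038], TCP at [205.134, -643.081, 218.646] pointing down, gripper open.
Joint ranges: [-2.83, 2.83], [-0.83, 2.19], [0.07, 2.5], [-1.14, 4.28], [0.01, 3], [-2.97, 2.97]. Speed limits (rad/s): [1.89, 1.89, 2.22, 3.14, 3.14, 3.14].

## Interface

Orientations are given as a rotation vector (axis times angle).
In Python, from plant import ctrl, viewer, job gives the robot as it stands.
- The arm moves only by the tool jog_arm, never from a script. Its argument "motion" is a list of rows, each a list of 6 numbers: the shift along the tool's x, y, z in mm, then the turn, a rotation vector about the tool's x, y, z in degrees. A call has 1 to 5 rows; each row is the pose to reach, as a shift and turn from the pose commanded when the call began, along the tool's axes at that moment; what a row does not reach only later rows make up. A row lasts 1/10 s, in which the tool goes at most 50 mm and 8.59 degrees, less where a joint would pass 70% of its speed; a pose out of reach is approached as far as the arm can. A call with a gripper value outside its range is refused whole. "fingers" is the closure, from 0 (fully open) to 1 (shut), set as the call begins (left out, the last holds). The fingers move at their own pace and stop on an object; "squeeze" is the grip in N (left out, the last holds). Time passes only in rows, so rows that repeat a pose let the fingers close. It gives the time, the measured TCP pose, the force, the opening and the grip force at its end, in the units of the state.
- ctrl.observe(): the state, without advancing time (a new reading comes with each control period).
- viewer.camera(name): name is "side" or "top"; returns a dict with "image" (420x560x3 uint8, red, green, blue), "mtx" (3x3 intrinsics, pixels), "rvec" (rotation vector, rad) and "tvec" (3), from world to camera coordinates, as OpenCV has them. Camera axes: x right, y down, z forward; pixel columns grow to the right and rows downward; lengths in mm; the calibration is good to about 2 mm. A picture is of the moment at which its call begins. There is no depth.
- job.finish_job(): hands the job in; it is judged then, once.
The state is a dict: "time": time; "qpos": joint angles; "joint_vel": joint speeds; "joint_torque": joint torques, N m; "position": TCP position; "tool_rot": TCP orientation; "ft_force": force on the tool from outside, world axes, zero at the start; "moment": the same for the moment, N m; "grip_width": finger opening in mm; "grip_force": force on a finger pad.
Only numpy, scipy, OpenCV 4.12 (cv2) and the standard library are available. Lean on these libraries where they do the work, as an engineer would, in place of code of your own. Each camera call takes 0.05 s, during which the arm holds its last target. There are 200 camera calls.

## Working session

There is one attempt and no reset: what is moved stays moved. The work goes in short steps, Python scripts to look and compute and a tool call to move; the robot and the scene stay as the last step left them, time stands still between calls to the robot, and variables do not carry over. Pictures are saved under pics/ and viewed, at most 14 in all, crops included, and the job is handed in when it is done.

Besides the shell and the picture viewer there is one more tool, called after ">>>" by a JSON object that holds its "method" and its "body", one argument or row to a line. jog_arm: Moves the arm, as the interface text tells. Its arguments: {"type":"object","properties":{"motion":{"type":"array","items":{"type":"array","items":{"type":"number"}}},"fingers":{"type":"number"},"squeeze":{"type":"number"}},"required":["motion"]}

```bash
mkdir -p pics; ls
python3 - <<'E'
from plant import ctrl, viewer
import cv2,pickle
print(ctrl.observe())
for n in ("top","side"):
    c=viewer.camera(n); pickle.dump(c,open(f"pics/{n}0.pkl","wb"))
    cv2.imwrite(f"pics/{n}0.png",cv2.resize(c["image"][:,:,::-1],(800,600),interpolation=cv2.INTER_CUBIC))
    print(n,c["mtx"],c["rvec"],c["tvec"])
E
```

```text
pics
{'time': 0.0, 'qpos': array([-1.29978440e+00,  1.16484791e-01,  1.44226655e+00,  2.24273529e-05,
        1.58397839e+00, -3.77938132e-02]), 'joint_vel': array([-0.00052009,  0.00021937, -0.00091869,  0.00014683, -0.00015989,
        0.00129021]), 'joint_torque': array([-5.38200256e-03, -7.21271753e+01, -6.22606015e+01,  7.76476110e-02,
        2.40743504e-02, -1.13593294e-04]), 'position': array([ 205.09533441, -642.87805   ,  217.9051839 ]), 'tool_rot': array([-3.10310025e+00, -4.82972204e-01,  1.72756123e-04]), 'ft_force': array([-0.0897923 , -0.53972414, -0.5851373 ]), 'moment': array([-0.02956787,  0.02334504, -0.02354516]), 'grip_force': 0.0, 'grip_width': 92.92880556502911}
top [[519.24138333   0.         278.32105281]
 [  0.         519.24138333 212.15945065]
 [  0.           0.           1.        ]] [ 2.21560722 -2.17519748  0.06376317] [-4.63107621e-02  4.95803583e+02  1.05943211e+03]
side [[533.33795809   0.         276.03654422]
 [  0.         533.33795809 211.77813841]
 [  0.           0.           1.        ]] [ 0.30905235 -2.77582038  1.23927843] [ 478.87968048   87.52750138 1134.22381681]
```

View pics/top0.png

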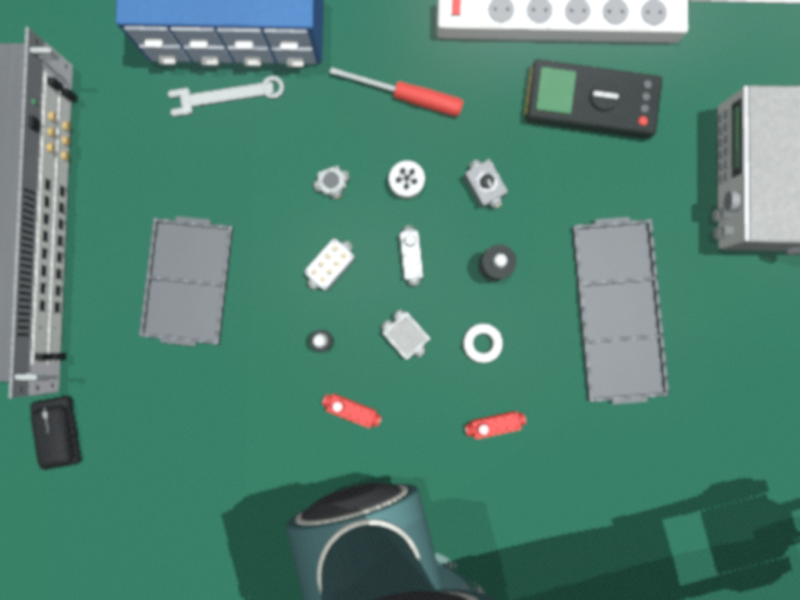

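View pics/side0.png

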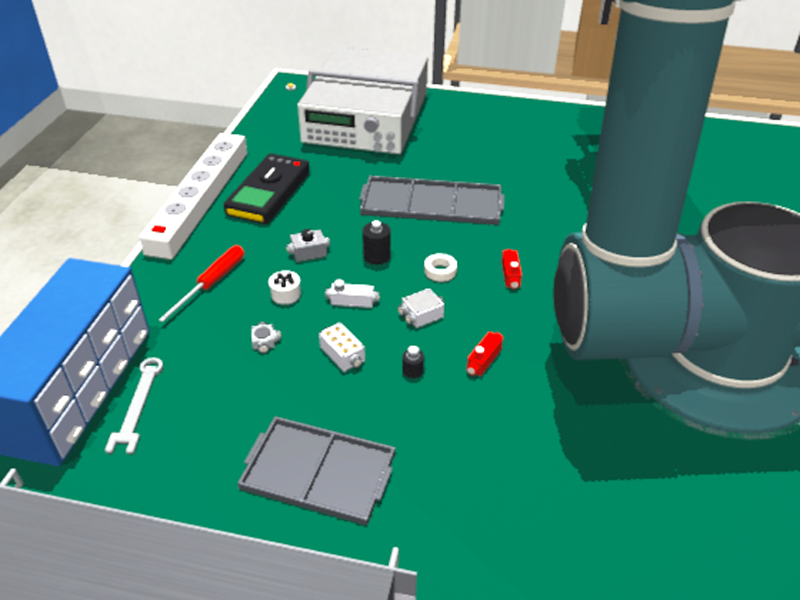

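Top view: circulator (331,181), pot (406,179), attenuator (486,183), filter (329,264), coupler (411,255), large load (498,262), small load (319,341), splitter (406,335), tape (483,343). The two-compartment tray is left and the three-compartment tray right. The red bars are look-alikes.

```bash
cat > h.py <<'E'
import numpy as np,cv2
from scipy.spatial.transform import Rotation as R
def ray(c,uv,z):
    Rm=cv2.Rodrigues(np.array(c["rvec"]))[0]; t=np.array(c["tvec"]).reshape(3)
    uv=np.asarray(uv,float).reshape(-1,2); d=np.c_[uv,np.ones(len(uv))]@np.linalg.inv(c["mtx"]).T@Rm
    o=-Rm.T@t; return (o+d*((z-o[2])/d[:,2])[:,None])[:,:2]
def blob(c,seed,z,mode="grey"):
    im=c["image"]; hsv=cv2.cvtColor(im,cv2.COLOR_RGB2HSV)
    m=((hsv[...,1]<90)|(hsv[...,2]<45)).astype(np.uint8)
    if mode=="grey": m=((hsv[...,1]<70)&(hsv[...,2]>60)).astype(np.uint8)
    n,l,s,ce=cv2.connectedComponentsWithStats(m)
    u,v=seed; w=l[max(0,v-6):v+7,max(0,u-6):u+7]; k=np.bincount(w[w>0]).argmax()
    ct=max(cv2.findContours((l==k).astype(np.uint8),cv2.RETR_EXTERNAL,cv2.CHAIN_APPROX_NONE)[0],key=cv2.contourArea)
    p=ray(c,ct.reshape(-1,2),z).astype(np.float32); r=cv2.minAreaRect(p)
    b=cv2.boxPoints(r); e=[b[1]-b[0],b[2]-b[1]]; e=max(e,key=np.linalg.norm)
    return np.array(r[0]),sorted(r[1]),np.degrees(np.arctan2(e[1],e[0]))%180
def go(obs,x,y,z,fdir=None):
    """tool-frame shift to x,y,z and turn (deg) so finger line lies along fdir (world deg)"""
    T=R.from_rotvec(obs["tool_rot"]); s=T.inv().apply(np.array([x,y,z])-obs["position"])
    yv=T.apply([0,1,0]); a=np.degrees(np.arctan2(yv[1],yv[0]))
    d=None if fdir is None else -((fdir-a+90)%180-90)
    return s.round(1),d,round(a,1)
E
python3 - <<'E'
import pickle; from h import *
c=pickle.load(open("pics/top0.pkl","rb"))
f=1.4286
for n,u,v,z in [("circ",331,181,9),("att",486,183,15),("filt",329,264,18),("coup",411,255,13),("load",498,262,28),("sload",319,341,15),("split",406,335,14),("tray2",190,260,12),("tray3",615,260,12),("pot",406,179,20),("tape",483,343,10)]:
    for m in (["any","grey"] if n!="load" and n!="sload" else ["any"]):
        try:
            p,s,a=blob(c,(int(u/f),int(v/f)),z,m); print(n,m,p.round(1),np.round(s,1),round(a,1))
        except Exception as e: print(n,m,e)
hsv=cv2.cvtColor(c["image"],cv2.COLOR_RGB2HSV)
print(hsv[178,285],hsv[170,345],hsv[190,130], hsv[250,300])
im=cv2.resize(c["image"][100:270,205:375,::-1],(680,680)[:2],interpolation=cv2.INTER_CUBIC)[:600]
cv2.imwrite("pics/crop.png",cv2.resize(c["image"][105:255,210:370,::-1],(640,600),interpolation=cv2.INTER_CUBIC))
E
```

```text
circ any [675.1 109.8] [48.  49.2] 158.3
circ grey [674.5 109.9] [46.  46.4] 158.3
att any [ 672.9 -115.8] [48.8 79.7] 29.8
att grey [ 673.1 -116. ] [48.1 77.7] 30.2
filt any [550.3 109.3] [47.8 89.5] 139.8
filt grey [550.4 109.5] [46.4 86.5] 139.8
coup any [566.1  -8.6] [33.  90.6] 6.7
coup grey [566.1  -8.6] [30.8 90.2] 7.0
load any [ 555.8 -131.8] [47.7 55.3] 135.9
sload any [440.4 119.8] [28.8 32.9] 91.1
split any [449.5  -3.5] [52.2 74. ] 42.7
split grey [449.4  -3.4] [51.3 73.7] 42.7
tray2 any [523.1 317.2] [117.9 187.3] 175.1
tray2 grey [523.2 317.1] [116.8 185.6] 175.1
tray3 any [ 492.7 -313.2] [119.4 271.9] 5.7
tray3 grey [ 492.6 -312.8] [117.5 269.9] 5.6
pot any [6.771e+02 1.000e-01] [56.  57.6] 136.3
pot grey [6.765e+02 6.000e-01] [53.9 54.5] 1.1
tape any [ 440.6 -114.4] [57.8 60.1] 91.0
tape grey [ 440.6 -114.4] [57.8 60. ] 91.1
[ 90   4 255] [ 79 126 127] [101  18 154] [ 79 129 132]
```

View pics/crop.png

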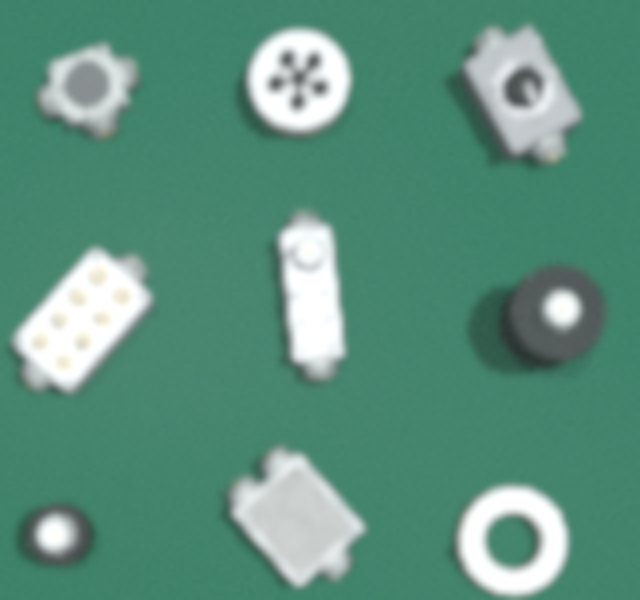

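Crop: the load's socket is at (562,308), i.e. image pixel (350.5,182). The coupler's third socket points up-image (+x). All parts stand upright.

Run:
```python
import pickle; from h import *; from plant import ctrl
c=pickle.load(open("pics/top0.pkl","rb"))
print(ray(c,(350.5,182),70))
o=ctrl.observe()
p=ray(c,(350.5,182),70)[0]
print(go(o,p[0],p[1],130))
```

```text
[[ 554.59528418 -131.45291399]]
(array([ 488.4, -381. ,   88.4]), None, np.float64(-72.3))
```

>>> {"method": "jog_arm", "body": {
  "motion": [
    [15, -12, 3, 0, 0, 0],
    [45, -35, 8, 0, 0, 0],
    [82, -64, 15, 0, 0, 0],
    [122, -95, 22, 0, 0, 0],
    [163, -127, 30, 0, 0, 0]
  ],
  "fingers": 0,
  "squeeze": 45
}}

```text
time: 0.6
position: [320.3, -473.9, 188.6]
tool_rot: [-3.104, -0.482, 0.0]
ft_force: [0.8, 0.2, 0.2]
grip_width: 92.8
grip_force: 0.0
```

>>> {"method": "jog_arm", "body": {
  "motion": [
    [40, -31, 7, 0, 0, 0],
    [80, -62, 14, 0, 0, 0],
    [120, -93, 21, 0, 0, 0],
    [160, -124, 28, 0, 0, 0],
    [180, -140, 32, 0, 0, 0]
  ]
}}

```text
time: 1.1
position: [449.8, -284.7, 156.6]
tool_rot: [-3.103, -0.485, 0.0]
ft_force: [0.3, 0.6, -1.5]
grip_width: 93.2
grip_force: 0.0
```

>>> {"method": "jog_arm", "body": {
  "motion": [
    [40, -31, 7, 0, 0, 0],
    [80, -62, 14, 0, 0, 0],
    [120, -93, 21, 0, 0, 0],
    [145, -114, 26, 0, 0, 0],
    [145, -114, 26, 0, 0, 0]
  ]
}}

```text
time: 1.6
position: [553.3, -131.4, 129.9]
tool_rot: [-3.102, -0.489, 0.002]
ft_force: [0.8, -0.5, -0.7]
grip_width: 92.9
grip_force: 0.0
```

Run:
```python
from h import *; from plant import ctrl
o=ctrl.observe(); print(o["time"],o["position"],o["tool_rot"]); print(go(o,555,-131.5,14))
```

```text
1.6 [ 553.2874589  -131.40535591  129.86861842] [-3.10194166e+00 -4.88605353e-01  2.08491440e-03]
(array([  1.7,   0.8, 115.9]), None, np.float64(-72.1))
```

>>> {"method": "jog_arm", "body": {
  "motion": [
    [2, 0, 20, 0, 0, 0],
    [2, 0, 50, 0, 0, 0],
    [2, 0, 85, 0, 0, 0],
    [2, 0, 108, 0, 0, 0],
    [2, 0, 116, 0, 0, 0]
  ]
}}

```text
time: 2.1
position: [552.5, -134.4, 12.6]
tool_rot: [-3.103, -0.482, 0.005]
ft_force: [-0.3, -0.1, 0.8]
grip_width: 93.0
grip_force: 0.0
```

>>> {"method": "jog_arm", "body": {
  "motion": [
    [0, 0, 0, 0, 0, 0],
    [0, 0, 0, 0, 0, 0],
    [0, 0, 0, 0, 0, 0],
    [0, 0, 0, 0, 0, 0],
    [0, 0, 0, 0, 0, 0]
  ],
  "fingers": 1
}}

```text
time: 2.6
position: [554.4, -134.3, 15.9]
tool_rot: [3.104, 0.483, 0.001]
ft_force: [-0.3, 0.1, -0.0]
grip_width: 57.9
grip_force: 0.0
```

>>> {"method": "jog_arm", "body": {
  "motion": [
    [0, 0, 0, 0, 0, 0],
    [0, 0, 0, 0, 0, 0],
    [0, 0, 0, 0, 0, 0]
  ]
}}

```text
time: 2.9
position: [554.2, -134.1, 15.6]
tool_rot: [-3.104, -0.483, -0.0]
ft_force: [-2.7, 3.2, 6.0]
grip_width: 47.1
grip_force: 45.0
```

>>> {"method": "jog_arm", "body": {
  "motion": [
    [0, 0, -8, 0, 0, 0],
    [0, 0, -25, 0, 0, 0],
    [-2, 10, -42, 0, 0, 0],
    [-8, 35, -50, 0, 0, 0],
    [-15, 68, -50, 0, 0, 0]
  ]
}}

```text
time: 3.4
position: [561.6, -204.7, 68.7]
tool_rot: [3.102, 0.485, 0.005]
ft_force: [0.1, -0.4, -3.5]
grip_width: 47.6
grip_force: 45.0
```

>>> {"method": "jog_arm", "body": {
  "motion": [
    [-7, 35, 0, 0, 0, 0],
    [-13, 70, 0, 0, 0, 0],
    [-16, 94, 0, 0, 0, 0],
    [-17, 102, 0, 0, 0, 0],
    [-17, 102, 0, 0, 0, 0]
  ]
}}

```text
time: 3.9
position: [575.3, -307.2, 66.0]
tool_rot: [3.104, 0.481, 0.001]
ft_force: [0.2, 0.7, -3.9]
grip_width: 47.7
grip_force: 45.0
```

Run:
```python
from h import *; from plant import ctrl
o=ctrl.observe(); print(o["time"],o["position"],o["grip_width"],o["grip_force"]); print(go(o,576,-305,18.8))
```

```text
3.9 [ 575.26975457 -307.18722175   66.03489588] 47.7212363093524 44.99905228614807
(array([ 1.3, -1.9, 47.2]), None, np.float64(-72.4))
```

>>> {"method": "jog_arm", "body": {
  "motion": [
    [0, 0, 15, 0, 0, 0],
    [0, 0, 32, 0, 0, 0],
    [0, 0, 42, 0, 0, 0],
    [0, 0, 46, 0, 0, 0],
    [0, 0, 46, 0, 0, 0]
  ]
}}

```text
time: 4.4
position: [575.2, -305.2, 18.7]
tool_rot: [-3.103, -0.484, 0.001]
ft_force: [-0.5, -0.3, -3.6]
grip_width: 47.2
grip_force: 45.0
```

>>> {"method": "jog_arm", "body": {
  "motion": [
    [0, 0, 1, 0, 0, 0],
    [0, 0, 1, 0, 0, 0]
  ]
}}

```text
time: 4.6
position: [575.4, -305.4, 18.5]
tool_rot: [-3.104, -0.484, -0.0]
ft_force: [-3.6, 3.0, 4.9]
grip_width: 47.5
grip_force: 45.0
```

>>> {"method": "jog_arm", "body": {
  "motion": [
    [0, 0, 0, 0, 0, 0],
    [0, 0, 0, 0, 0, 0],
    [0, 0, 0, 0, 0, 0],
    [0, 0, 0, 0, 0, 0],
    [0, 0, 0, 0, 0, 0]
  ],
  "fingers": 0.22
}}

```text
time: 5.1
position: [575.3, -305.9, 18.2]
tool_rot: [3.104, 0.483, -0.0]
ft_force: [0.1, -0.1, -0.2]
grip_width: 72.1
grip_force: 0.0
```

>>> {"method": "jog_arm", "body": {
  "motion": [
    [0, 0, -12, 0, 0, 0],
    [0, 0, -40, 0, 0, 0],
    [0, 0, -80, 0, 0, 0],
    [0, 0, -105, 0, 0, 0],
    [0, 0, -110, 0, 0, 0]
  ]
}}

```text
time: 5.6
position: [576.4, -306.6, 133.0]
tool_rot: [3.101, 0.483, 0.007]
ft_force: [0.6, -1.3, 0.3]
grip_width: 72.5
grip_force: 0.0
```

Run:
```python
from h import *; from plant import ctrl
o=ctrl.observe(); print(o["time"],o["position"],o["grip_width"],o["grip_force"]); print(go(o,566,-8.5,110,97),go(o,550,109.5,110,50), go(o,673,-116,110,120))
```

```text
5.6 [ 576.42246589 -306.55050643  133.02516557] 72.47241912519226 0.0
(array([  80.6, -287.2,   22.1]), np.float64(10.692108122642878), np.float64(-72.3)) (array([ 101.2, -404.5,   21.7]), np.float64(57.69210812264288), np.float64(-72.3)) (array([ 149.8, -152.3,   23. ]), np.float64(-12.307891877357122), np.float64(-72.3))
```

>>> {"method": "jog_arm", "body": {
  "motion": [
    [4, -15, 1, 0, 0, 0],
    [14, -50, 4, 0, 0, 0],
    [26, -95, 7, 0, 0, 0],
    [39, -140, 11, 0, 0, 0],
    [52, -185, 14, 0, 0, 0]
  ],
  "fingers": 0.35
}}

```text
time: 6.1
position: [567.2, -111.3, 112.3]
tool_rot: [-3.103, -0.482, 0.003]
ft_force: [1.7, 0.4, 0.5]
grip_width: 60.6
grip_force: 0.0
```

>>> {"method": "jog_arm", "body": {
  "motion": [
    [12, -42, 3, 0, 0, 3],
    [22, -78, 6, 0, 0, 7],
    [28, -98, 8, 0, 0, 10.7],
    [29, -102, 8, 0, 0, 10.7],
    [29, -102, 8, 0, 0, 10.7]
  ]
}}

```text
time: 6.6
position: [564.5, -7.1, 105.2]
tool_rot: [-3.135, -0.196, 0.002]
ft_force: [0.0, -0.8, -0.1]
grip_width: 60.4
grip_force: 0.0
```

Run:
```python
from h import *; from plant import ctrl
o=ctrl.observe(); print(o["time"],o["position"],o["grip_width"],o["grip_force"]); print(go(o,566,-8.5,11,97))
```

```text
6.6 [564.52297599  -7.11559096 105.21178321] 60.41041965422527 0.0
(array([ 1.4,  1.6, 94.2]), np.float64(0.15619504859478184), np.float64(-82.8))
```

>>> {"method": "jog_arm", "body": {
  "motion": [
    [1, 1, 20, 0, 0, 0],
    [1, 1, 50, 0, 0, 0],
    [1, 1, 78, 0, 0, 0],
    [1, 1, 91, 0, 0, 0],
    [1, 1, 94, 0, 0, 0]
  ]
}}

```text
time: 7.1
position: [565.5, -9.4, 10.6]
tool_rot: [-3.136, -0.191, 0.004]
ft_force: [-0.2, 0.0, 0.4]
grip_width: 60.6
grip_force: 0.0
```

>>> {"method": "jog_arm", "body": {
  "motion": [
    [0, 0, 0, 0, 0, 0],
    [0, 0, 0, 0, 0, 0],
    [0, 0, 0, 0, 0, 0],
    [0, 0, 0, 0, 0, 0],
    [0, 0, 0, 0, 0, 0]
  ],
  "fingers": 1
}}

```text
time: 7.6
position: [566.5, -8.7, 12.7]
tool_rot: [-3.136, -0.192, -0.001]
ft_force: [-0.7, 0.8, 0.6]
grip_width: 25.4
grip_force: 0.7
```

>>> {"method": "jog_arm", "body": {
  "motion": [
    [0, 0, 0, 0, 0, 0],
    [0, 0, 0, 0, 0, 0],
    [0, 0, 0, 0, 0, 0]
  ]
}}

```text
time: 7.9
position: [566.6, -8.7, 12.7]
tool_rot: [-3.136, -0.192, -0.001]
ft_force: [-2.0, 0.7, 5.8]
grip_width: 23.5
grip_force: 45.0
```

Run:
```python
from h import *; from plant import ctrl
o=ctrl.observe(); print(o["time"],o["position"],o["grip_width"],o["grip_force"]); print(go(o,493,-313,14.5,5.6));print(go(o,493,-313,14.5,185.6))
```

```text
7.9 [566.56607216  -8.65430909  12.67998839] 23.52305033476705 45.00187575817108
(array([-110.1,  293.1,   -1.9]), np.float64(-88.6020257429135), np.float64(-83.0))
(array([-110.1,  293.1,   -1.9]), np.float64(-88.6020257429135), np.float64(-83.0))
```

>>> {"method": "jog_arm", "body": {
  "motion": [
    [0, 0, -8, 0, 0, 0],
    [0, 0, -25, 0, 0, 0],
    [-3, 9, -45, 0, 0, 0],
    [-13, 35, -62, 0, 0, 0],
    [-27, 73, -70, 0, 0, 0]
  ]
}}

```text
time: 8.4
position: [548.8, -84.3, 84.1]
tool_rot: [3.135, 0.195, 0.003]
ft_force: [1.4, -0.5, -1.6]
grip_width: 23.4
grip_force: 45.0
```

>>> {"method": "jog_arm", "body": {
  "motion": [
    [-15, 40, 0, 0, 0, 0],
    [-30, 80, 0, 0, 0, 0],
    [-45, 120, 0, 0, 0, 0],
    [-60, 160, 0, 0, 0, 0],
    [-73, 195, 0, 0, 0, 0]
  ]
}}

```text
time: 8.9
position: [498.8, -288.8, 82.5]
tool_rot: [3.136, 0.191, -0.0]
ft_force: [1.0, 0.0, -1.4]
grip_width: 23.5
grip_force: 45.0
```

>>> {"method": "jog_arm", "body": {
  "motion": [
    [-7, 19, 0, 0, 0, -4],
    [-10, 25, 0, 0, 0, -11],
    [-10, 25, 0, 0, 0, -19],
    [-10, 25, 0, 0, 0, -27],
    [-10, 25, 0, 0, 0, -34]
  ]
}}

```text
time: 9.4
position: [492.6, -313.0, 82.3]
tool_rot: [-2.939, -1.108, 0.0]
ft_force: [-0.3, 0.8, -1.9]
grip_width: 23.4
grip_force: 45.0
```

>>> {"method": "jog_arm", "body": {
  "motion": [
    [0, 0, 0, 0, 0, -8],
    [0, 0, 0, 0, 0, -16],
    [0, 0, 0, 0, 0, -24],
    [0, 0, 0, 0, 0, -32],
    [0, 0, 0, 0, 0, -40]
  ]
}}

```text
time: 9.9
position: [492.6, -312.9, 82.3]
tool_rot: [-2.383, -2.047, 0.0]
ft_force: [-0.2, 0.2, -2.5]
grip_width: 23.6
grip_force: 45.0
```

>>> {"method": "jog_arm", "body": {
  "motion": [
    [0, 0, 0, 0, 0, -8],
    [0, 0, 0, 0, 0, -14.6],
    [0, 0, 0, 0, 0, -14.6],
    [0, 0, 0, 0, 0, -14.6]
  ]
}}

```text
time: 10.3
position: [492.7, -312.9, 82.3]
tool_rot: [-2.114, -2.323, 0.0]
ft_force: [-0.0, 0.6, -2.9]
grip_width: 23.8
grip_force: 45.0
```

Run:
```python
from h import *; from plant import ctrl
o=ctrl.observe(); print(o["time"],o["position"],o["grip_width"],o["grip_force"],o["qpos"]); print(go(o,493,-313,15.7,5.6))
```

```text
10.3 [ 492.73493548 -312.91368856   82.28953533] 23.785483683303795 44.99908804893494 [-6.09473655e-01 -1.12787056e-02  1.79836462e+00 -4.80930307e-05
  1.35468130e+00 -7.03508550e-01]
(array([-0.1,  0.3, 66.6]), np.float64(-0.2116059204442564), np.float64(5.4))
```

>>> {"method": "jog_arm", "body": {
  "motion": [
    [0, 0, 15, 0, 0, 0],
    [0, 0, 40, 0, 0, 0],
    [0, 0, 58, 0, 0, 0],
    [0, 0, 65, 0, 0, 0],
    [0, 0, 66, 0, 0, 0]
  ]
}}

```text
time: 10.8
position: [492.4, -312.8, 15.4]
tool_rot: [-2.111, -2.325, 0.0]
ft_force: [0.6, -0.3, -0.8]
grip_width: 23.8
grip_force: 45.0
```

>>> {"method": "jog_arm", "body": {
  "motion": [
    [0, 0, 1, 0, 0, 0],
    [0, 0, 1, 0, 0, 0]
  ]
}}

```text
time: 11.0
position: [492.9, -312.9, 15.3]
tool_rot: [2.111, 2.326, 0.0]
ft_force: [-0.5, 0.3, -0.6]
grip_width: 23.9
grip_force: 45.0
```

>>> {"method": "jog_arm", "body": {
  "motion": [
    [0, 0, 0, 0, 0, 0],
    [0, 0, 0, 0, 0, 0],
    [0, 0, 0, 0, 0, 0],
    [0, 0, 0, 0, 0, 0]
  ],
  "fingers": 0.5
}}

```text
time: 11.4
position: [492.9, -313.0, 15.3]
tool_rot: [2.11, 2.327, 0.0]
ft_force: [-0.1, -0.9, -0.1]
grip_width: 45.4
grip_force: 0.0
```

>>> {"method": "jog_arm", "body": {
  "motion": [
    [0, 0, -10, 0, 0, 0],
    [0, 0, -40, 0, 0, 0],
    [0, 0, -75, 0, 0, 0],
    [0, 0, -90, 0, 0, 0],
    [0, 0, -90, 0, 0, 0]
  ]
}}

```text
time: 11.9
position: [493.7, -313.6, 108.0]
tool_rot: [2.108, 2.324, 0.001]
ft_force: [-0.6, -1.2, 0.3]
grip_width: 46.5
grip_force: 0.0
```

Run:
```python
from h import *; from plant import ctrl
o=ctrl.observe(); print(o["time"],o["position"],o["grip_width"],o["grip_force"]); print(go(o,550.4,109.4,105,49.8))
```

```text
11.9 [ 493.70539549 -313.55636747  107.96341542] 46.47811753383672 0.0
(array([415.4,  97.6,   2.2]), np.float64(-44.20839498688608), np.float64(5.6))
```

>>> {"method": "jog_arm", "body": {
  "motion": [
    [15, 4, 0, 0, 0, 0],
    [50, 12, 0, 0, 0, 0],
    [95, 22, 0, 0, 0, 0],
    [142, 33, 0, 0, 0, 0],
    [190, 45, 0, 0, 0, 0]
  ],
  "fingers": 0.28
}}

```text
time: 12.4
position: [518.0, -116.9, 103.3]
tool_rot: [-2.11, -2.325, 0.001]
ft_force: [1.5, -0.2, -0.1]
grip_width: 67.1
grip_force: 0.0
```

>>> {"method": "jog_arm", "body": {
  "motion": [
    [48, 11, 0, 0, 0, 0],
    [96, 22, 0, 0, 0, 0],
    [143, 34, 1, 0, 0, 0],
    [185, 44, 2, 0, 0, 0],
    [205, 48, 2, 0, 0, 0]
  ]
}}

```text
time: 12.9
position: [545.7, 93.0, 101.1]
tool_rot: [-2.106, -2.328, 0.002]
ft_force: [-0.0, 0.0, -0.7]
grip_width: 66.5
grip_force: 0.0
```

>>> {"method": "jog_arm", "body": {
  "motion": [
    [15, 4, 0, 0, 0, -6],
    [20, 5, 0, 0, 0, -14],
    [20, 5, 0, 0, 0, -22],
    [20, 5, 0, 0, 0, -30],
    [20, 5, 0, 0, 0, -38]
  ]
}}

```text
time: 13.4
position: [548.7, 110.4, 101.2]
tool_rot: [-1.228, -2.889, 0.002]
ft_force: [0.8, 0.1, 0.5]
grip_width: 66.8
grip_force: 0.0
```

>>> {"method": "jog_arm", "body": {
  "motion": [
    [0, 0, 0, 0, 0, -6.2],
    [0, 0, 0, 0, 0, -6.2],
    [0, 0, 0, 0, 0, -6.2]
  ]
}}

```text
time: 13.7
position: [549.2, 110.0, 102.0]
tool_rot: [-1.084, -2.947, 0.001]
ft_force: [-0.6, -0.4, -0.6]
grip_width: 67.2
grip_force: 0.0
```

Run:
```python
from h import *; from plant import ctrl
o=ctrl.observe(); print(o["time"],o["position"],o["grip_width"],o["grip_force"]); print(go(o,550.4,109.4,12,49.8))
```

```text
13.7 [549.19583656 110.03829657 102.04498628] 67.19378975747024 0.0
(array([-1.4,  0.4, 90. ]), np.float64(-0.18825826267918444), np.float64(49.6))
```

>>> {"method": "jog_arm", "body": {
  "motion": [
    [-1, 0, 20, 0, 0, 0],
    [-1, 0, 50, 0, 0, 0],
    [-1, 0, 75, 0, 0, 0],
    [-1, 0, 88, 0, 0, 0],
    [-1, 0, 90, 0, 0, 0]
  ]
}}

```text
time: 14.2
position: [549.7, 109.0, 11.5]
tool_rot: [-1.081, -2.947, 0.002]
ft_force: [-0.2, 0.8, -0.5]
grip_width: 67.6
grip_force: 0.0
```

>>> {"method": "jog_arm", "body": {
  "motion": [
    [0, 0, 0, 0, 0, 0],
    [0, 0, 0, 0, 0, 0],
    [0, 0, 0, 0, 0, 0],
    [0, 0, 0, 0, 0, 0],
    [0, 0, 0, 0, 0, 0]
  ],
  "fingers": 1
}}

```text
time: 14.7
position: [551.0, 109.1, 13.9]
tool_rot: [1.08, 2.949, 0.001]
ft_force: [-0.2, -0.6, 4.5]
grip_width: 37.8
grip_force: 45.0
```

>>> {"method": "jog_arm", "body": {
  "motion": [
    [0, 0, 0, 0, 0, 0],
    [0, 0, 0, 0, 0, 0],
    [0, 0, 0, 0, 0, 0]
  ]
}}

```text
time: 15.0
position: [551.1, 109.0, 14.0]
tool_rot: [1.08, 2.949, 0.001]
ft_force: [-0.6, 0.1, 5.5]
grip_width: 37.7
grip_force: 45.0
```

Run:
```python
from h import *; from plant import ctrl
o=ctrl.observe(); print(o["time"],o["position"],o["grip_width"],o["grip_force"]); print(go(o,409,-321,15,5.6))
```

```text
15.0 [551.05811165 109.02307224  13.95109585] 37.696861823492185 45.002036690711975
(array([-169.1, -420.1,   -1.2]), np.float64(44.18867180253467), np.float64(49.8))
```

>>> {"method": "jog_arm", "body": {
  "motion": [
    [0, 0, -8, 0, 0, 0],
    [0, 0, -25, 0, 0, 0],
    [-4, -9, -45, 0, 0, 0],
    [-15, -37, -62, 0, 0, 0],
    [-30, -74, -70, 0, 0, 0]
  ]
}}

```text
time: 15.5
position: [526.0, 33.1, 85.0]
tool_rot: [1.077, 2.95, 0.001]
ft_force: [0.7, -0.9, -2.2]
grip_width: 37.7
grip_force: 45.0
```

>>> {"method": "jog_arm", "body": {
  "motion": [
    [-16, -40, 0, 0, 0, 0],
    [-32, -80, 0, 0, 0, 0],
    [-48, -120, 0, 0, 0, 0],
    [-64, -160, 0, 0, 0, 0],
    [-80, -200, 0, 0, 0, 0]
  ]
}}

```text
time: 16.0
position: [456.8, -172.7, 83.6]
tool_rot: [1.08, 2.95, -0.0]
ft_force: [0.1, 0.6, -2.8]
grip_width: 37.7
grip_force: 45.0
```

>>> {"method": "jog_arm", "body": {
  "motion": [
    [-16, -40, 0, 0, 0, 0],
    [-32, -80, 0, 0, 0, 0],
    [-48, -118, 0, 0, 0, 0],
    [-57, -141, 0, 0, 0, 0],
    [-59, -146, 0, 0, 0, 0]
  ]
}}

```text
time: 16.5
position: [407.5, -322.9, 83.3]
tool_rot: [-1.084, -2.948, 0.0]
ft_force: [0.4, 0.5, -3.2]
grip_width: 37.7
grip_force: 45.0
```

>>> {"method": "jog_arm", "body": {
  "motion": [
    [0, 0, 0, 0, 0, 6],
    [0, 0, 0, 0, 0, 14],
    [0, 0, 0, 0, 0, 22],
    [0, 0, 0, 0, 0, 30],
    [0, 0, 0, 0, 0, 37]
  ]
}}

```text
time: 17.0
position: [408.8, -320.1, 83.3]
tool_rot: [-1.966, -2.45, -0.0]
ft_force: [-0.3, 0.1, -3.1]
grip_width: 37.8
grip_force: 45.0
```

>>> {"method": "jog_arm", "body": {
  "motion": [
    [0, 0, 0, 0, 0, 5],
    [0, 0, 0, 0, 0, 7.2],
    [0, 0, 0, 0, 0, 7.2],
    [0, 0, 0, 0, 0, 7.2]
  ]
}}

```text
time: 17.4
position: [408.7, -320.4, 83.3]
tool_rot: [-2.108, -2.329, -0.0]
ft_force: [-0.3, 0.2, -2.6]
grip_width: 37.2
grip_force: 45.0
```

Run:
```python
from h import *; from plant import ctrl
o=ctrl.observe(); print(o["time"],o["position"],o["grip_width"],o["grip_force"]); print(go(o,409,-321,17,5.6))
```

```text
17.4 [ 408.74615651 -320.38922771   83.28295027] 37.184654486451635 44.99927043914795
(array([-0.6,  0.2, 66.3]), np.float64(0.09969864052654032), np.float64(5.7))
```

>>> {"method": "jog_arm", "body": {
  "motion": [
    [0, 0, 15, 0, 0, 0],
    [0, 0, 40, 0, 0, 0],
    [0, 0, 58, 0, 0, 0],
    [0, 0, 65, 0, 0, 0],
    [0, 0, 66, 0, 0, 0]
  ]
}}

```text
time: 17.9
position: [408.3, -320.6, 16.5]
tool_rot: [-2.109, -2.327, 0.0]
ft_force: [1.0, 0.3, -2.7]
grip_width: 37.6
grip_force: 45.0
```

>>> {"method": "jog_arm", "body": {
  "motion": [
    [0, 0, 1, 0, 0, 0],
    [0, 0, 1, 0, 0, 0]
  ]
}}

```text
time: 18.1
position: [408.7, -320.9, 16.4]
tool_rot: [2.11, 2.327, 0.0]
ft_force: [-1.1, 1.2, 1.1]
grip_width: 38.0
grip_force: 45.0
```

Contact; release to ~56 mm and rise.

>>> {"method": "jog_arm", "body": {
  "motion": [
    [0, 0, 0, 0, 0, 0],
    [0, 0, 0, 0, 0, 0],
    [0, 0, 0, 0, 0, 0],
    [0, 0, 0, 0, 0, 0]
  ],
  "fingers": 0.4
}}

```text
time: 18.5
position: [408.7, -320.9, 16.2]
tool_rot: [2.11, 2.327, 0.0]
ft_force: [-0.4, 0.5, -0.1]
grip_width: 55.6
grip_force: 0.0
```

>>> {"method": "jog_arm", "body": {
  "motion": [
    [0, 0, -10, 0, 0, 0],
    [0, 0, -40, 0, 0, 0],
    [0, 0, -75, 0, 0, 0],
    [0, 0, -90, 0, 0, 0],
    [0, 0, -90, 0, 0, 0]
  ]
}}

```text
time: 19.0
position: [409.4, -321.6, 108.9]
tool_rot: [2.108, 2.324, 0.0]
ft_force: [-0.4, -0.3, -0.7]
grip_width: 56.1
grip_force: 0.0
```

Run:
```python
from h import *; from plant import ctrl,viewer
o=ctrl.observe(); print(o["time"],o["position"],o["grip_width"],o["qpos"]); print(go(o,673,-116,105,120),go(o,449.5,-3.5,105,132.7))
for n in ("side",):
    c=viewer.camera(n); cv2.imwrite("pics/s1.png",cv2.resize(c["image"][:,:,::-1],(800,600),interpolation=cv2.INTER_CUBIC))
```

```text
19.0 [ 409.43139082 -321.56308745  108.86213263] 56.07201542547249 [-7.14766941e-01 -1.76508721e-01  1.90689715e+00 -3.18557934e-06
  1.40714954e+00 -8.12396833e-01]
(array([178.9, 282.3,   4.1]), np.float64(65.59404525553055), np.float64(5.6)) (array([312.7,  70.9,   3.1]), np.float64(52.89404525553056), np.float64(5.6))
```

View pics/s1.png

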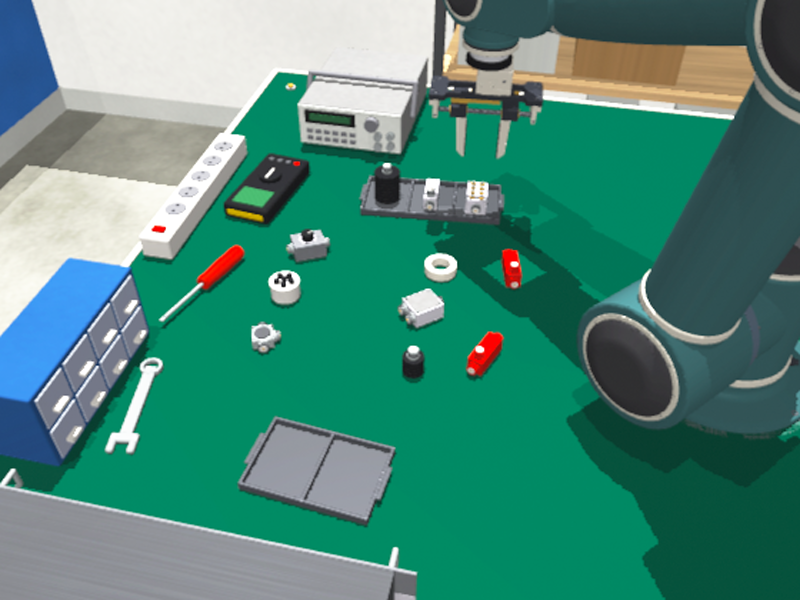

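The side view shows load (387,183), coupler (431,193) and filter (477,197) upright in their compartments; the rest is undisturbed. Next is the attenuator.

>>> {"method": "jog_arm", "body": {
  "motion": [
    [8, 13, 0, 0, 0, 0],
    [27, 42, 0, 0, 0, 0],
    [50, 79, 0, 0, 0, 0],
    [74, 117, 0, 0, 0, 0],
    [98, 155, 0, 0, 0, 0]
  ],
  "fingers": 0.28
}}

```text
time: 19.55
position: [554.5, -205.9, 104.4]
tool_rot: [-2.109, -2.326, 0.001]
ft_force: [-0.4, -0.7, -0.6]
grip_width: 66.9
grip_force: 0.0
```

>>> {"method": "jog_arm", "body": {
  "motion": [
    [25, 39, 0, 0, 0, 5],
    [50, 79, 1, 0, 0, 13],
    [70, 110, 2, 0, 0, 21],
    [80, 126, 2, 0, 0, 29],
    [80, 126, 2, 0, 0, 37]
  ]
}}

```text
time: 20.05
position: [672.2, -113.2, 101.4]
tool_rot: [-2.74, -1.531, 0.003]
ft_force: [-0.0, 0.0, 0.0]
grip_width: 66.8
grip_force: 0.0
```

>>> {"method": "jog_arm", "body": {
  "motion": [
    [0, 0, 0, 0, 0, 8],
    [0, 0, 0, 0, 0, 16],
    [0, 0, 0, 0, 0, 24],
    [0, 0, 0, 0, 0, 28.6],
    [0, 0, 0, 0, 0, 28.6]
  ]
}}

```text
time: 20.55
position: [670.7, -115.3, 102.2]
tool_rot: [-3.034, -0.811, 0.003]
ft_force: [-0.3, 1.1, -0.2]
grip_width: 67.4
grip_force: 0.0
```

>>> {"method": "jog_arm", "body": {
  "motion": [
    [0, 0, 0, 0, 0, 0]
  ]
}}

```text
time: 20.65
position: [670.7, -115.6, 102.9]
tool_rot: [-3.033, -0.817, 0.002]
ft_force: [0.5, -0.7, -0.7]
grip_width: 66.9
grip_force: 0.0
```

Run:
```python
from h import *; from plant import ctrl
o=ctrl.observe(); print(o["time"],o["position"],o["grip_width"],o["grip_force"]); print(go(o,673,-116,12,120))
```

```text
20.65 [ 670.7427759  -115.55951403  102.85018666] 66.89465537637639 0.0
(array([ 1.8,  1.6, 90.8]), np.float64(0.16502259306946598), np.float64(-59.8))
```

>>> {"method": "jog_arm", "body": {
  "motion": [
    [1, 1, 20, 0, 0, 0],
    [1, 1, 50, 0, 0, 0],
    [1, 1, 75, 0, 0, 0],
    [1, 1, 88, 0, 0, 0],
    [1, 1, 91, 0, 0, 0]
  ]
}}

```text
time: 21.15
position: [671.5, -116.3, 11.3]
tool_rot: [-3.033, -0.815, 0.004]
ft_force: [-0.2, 0.9, 0.3]
grip_width: 67.1
grip_force: 0.0
```

>>> {"method": "jog_arm", "body": {
  "motion": [
    [0, 0, 0, 0, 0, 0],
    [0, 0, 0, 0, 0, 0],
    [0, 0, 0, 0, 0, 0],
    [0, 0, 0, 0, 0, 0],
    [0, 0, 0, 0, 0, 0]
  ],
  "fingers": 1
}}

```text
time: 21.65
position: [672.7, -116.7, 14.2]
tool_rot: [3.034, 0.813, 0.002]
ft_force: [-0.7, 1.0, 6.4]
grip_width: 39.7
grip_force: 45.0
```

>>> {"method": "jog_arm", "body": {
  "motion": [
    [0, 0, 0, 0, 0, 0],
    [0, 0, 0, 0, 0, 0],
    [0, 0, 0, 0, 0, 0]
  ]
}}

```text
time: 21.95
position: [672.7, -116.7, 14.2]
tool_rot: [3.034, 0.813, 0.002]
ft_force: [-2.2, 1.4, 6.5]
grip_width: 39.7
grip_force: 45.0
```

Run:
```python
from h import *; from plant import ctrl
o=ctrl.observe(); print(o["time"],o["position"],o["grip_width"],o["grip_force"]); print(go(o,565,313.5,15,175.1))
```

```text
21.95 [ 672.67407368 -116.69797761   14.19727528] 39.72678930021394 45.00199556350708
(array([ 121.8, -426.4,   -1. ]), np.float64(-55.10376810961361), np.float64(-60.0))
```

>>> {"method": "jog_arm", "body": {
  "motion": [
    [0, 0, -8, 0, 0, 0],
    [0, 0, -25, 0, 0, 0],
    [3, -10, -45, 0, 0, 0],
    [11, -38, -62, 0, 0, 0],
    [22, -77, -70, 0, 0, 0]
  ]
}}

```text
time: 22.45
position: [653.5, -39.4, 86.4]
tool_rot: [3.034, 0.81, 0.004]
ft_force: [0.7, 0.5, -1.5]
grip_width: 39.8
grip_force: 45.0
```

>>> {"method": "jog_arm", "body": {
  "motion": [
    [11, -40, 0, 0, 0, 0],
    [23, -80, 0, 0, 0, 0],
    [34, -120, 0, 0, 0, 0],
    [46, -160, 0, 0, 0, 0],
    [57, -200, 0, 0, 0, 0]
  ]
}}

```text
time: 22.95
position: [601.9, 164.3, 84.8]
tool_rot: [3.035, 0.813, 0.002]
ft_force: [1.0, 0.5, -2.2]
grip_width: 39.5
grip_force: 45.0
```

>>> {"method": "jog_arm", "body": {
  "motion": [
    [11, -40, 0, 0, 0, 0],
    [23, -80, 0, 0, 0, 0],
    [34, -119, 0, 0, 0, 0],
    [41, -144, 0, 0, 0, 0],
    [43, -149, 0, 0, 0, 0]
  ]
}}

```text
time: 23.45
position: [564.2, 315.8, 84.5]
tool_rot: [-3.033, -0.817, -0.001]
ft_force: [0.2, -0.9, -1.8]
grip_width: 39.9
grip_force: 45.0
```

>>> {"method": "jog_arm", "body": {
  "motion": [
    [0, 0, 0, 0, 0, -6],
    [0, 0, 0, 0, 0, -14],
    [0, 0, 0, 0, 0, -22],
    [0, 0, 0, 0, 0, -30],
    [0, 0, 0, 0, 0, -38]
  ]
}}

```text
time: 23.95
position: [565.5, 312.5, 84.3]
tool_rot: [2.6, 1.763, 0.001]
ft_force: [-0.2, 0.6, -2.0]
grip_width: 39.5
grip_force: 45.0
```

>>> {"method": "jog_arm", "body": {
  "motion": [
    [0, 0, 0, 0, 0, -8],
    [0, 0, 0, 0, 0, -14],
    [0, 0, 0, 0, 0, -17],
    [0, 0, 0, 0, 0, -17],
    [0, 0, 0, 0, 0, -17]
  ]
}}

```text
time: 24.45
position: [565.3, 312.8, 83.8]
tool_rot: [2.319, 2.119, 0.001]
ft_force: [0.5, 0.1, -2.3]
grip_width: 39.5
grip_force: 45.0
```

Run:
```python
from h import *; from plant import ctrl
o=ctrl.observe(); print(o["time"],o["position"],o["grip_width"],o["grip_force"]); print(go(o,565,313.5,17.2,175.1))
```

```text
24.45 [565.30605447 312.77913282  83.84237176] 39.53121675788856 44.999295473098755
(array([ 0.7, -0.4, 66.6]), np.float64(-0.23837501371474445), np.float64(-5.1))
```

>>> {"method": "jog_arm", "body": {
  "motion": [
    [0, 0, 15, 0, 0, 0],
    [0, 0, 40, 0, 0, 0],
    [0, 0, 58, 0, 0, 0],
    [0, 0, 65, 0, 0, 0],
    [0, 0, 66, 0, 0, 0]
  ]
}}

```text
time: 24.95
position: [564.8, 313.1, 16.9]
tool_rot: [-2.317, -2.122, 0.002]
ft_force: [-5.4, -2.3, 10.6]
grip_width: 39.5
grip_force: 45.0
```

>>> {"method": "jog_arm", "body": {
  "motion": [
    [0, 0, 1, 0, 0, 0],
    [0, 0, 1, 0, 0, 0]
  ]
}}

```text
time: 25.15
position: [565.1, 313.3, 16.9]
tool_rot: [-2.317, -2.122, 0.0]
ft_force: [-4.2, -2.2, 8.2]
grip_width: 39.4
grip_force: 45.0
```

>>> {"method": "jog_arm", "body": {
  "motion": [
    [0, 0, 0, 0, 0, 0],
    [0, 0, 0, 0, 0, 0],
    [0, 0, 0, 0, 0, 0],
    [0, 0, 0, 0, 0, 0]
  ],
  "fingers": 0.38
}}

```text
time: 25.55
position: [565.0, 313.2, 16.1]
tool_rot: [2.316, 2.122, -0.0]
ft_force: [-0.1, -0.3, -0.5]
grip_width: 57.3
grip_force: 0.0
```

>>> {"method": "jog_arm", "body": {
  "motion": [
    [0, 0, -10, 0, 0, 0],
    [0, 0, -40, 0, 0, 0],
    [0, 0, -75, 0, 0, 0],
    [0, 0, -90, 0, 0, 0],
    [0, 0, -90, 0, 0, 0]
  ]
}}

```text
time: 26.05
position: [566.0, 313.7, 109.2]
tool_rot: [2.316, 2.121, 0.006]
ft_force: [-0.3, -0.2, 0.0]
grip_width: 57.7
grip_force: 0.0
```

Run:
```python
from h import *; from plant import ctrl
o=ctrl.observe(); print(o["time"],o["position"],o["grip_width"],o["qpos"]); print(go(o,449.5,-3.5,105,132.7))
```

```text
26.05 [565.98251676 313.747572   109.16831377] 57.74827591382217 [4.66754846e-01 1.02851311e-01 1.63489698e+00 6.49764507e-07
 1.39961478e+00 5.54163810e-01]
(array([-326.2,  -88.4,    3.1]), np.float64(42.29159959904126), np.float64(-5.0))
```

>>> {"method": "jog_arm", "body": {
  "motion": [
    [-15, -4, 0, 0, 0, 0],
    [-50, -13, 0, 0, 0, 0],
    [-95, -26, 0, 0, 0, 0],
    [-142, -38, 0, 0, 0, 0],
    [-190, -51, 0, 0, 0, 0]
  ],
  "fingers": 0.24
}}

```text
time: 26.55
position: [495.5, 126.3, 104.0]
tool_rot: [-2.315, -2.122, 0.004]
ft_force: [0.6, -1.5, 0.1]
grip_width: 70.6
grip_force: 0.0
```

>>> {"method": "jog_arm", "body": {
  "motion": [
    [-45, -12, 0, 0, 0, 5],
    [-90, -24, 0, 0, 0, 13],
    [-122, -33, 0, 0, 0, 21],
    [-135, -37, 0, 0, 0, 29],
    [-135, -37, 0, 0, 0, 36]
  ]
}}

```text
time: 27.05
position: [447.1, -4.9, 104.4]
tool_rot: [-2.864, -1.29, 0.003]
ft_force: [0.3, 0.4, 0.4]
grip_width: 70.5
grip_force: 0.0
```

>>> {"method": "jog_arm", "body": {
  "motion": [
    [0, 0, 0, 0, 0, 6.3],
    [0, 0, 0, 0, 0, 6.3],
    [0, 0, 0, 0, 0, 6.3]
  ]
}}

```text
time: 27.35
position: [448.2, -3.0, 105.0]
tool_rot: [-2.924, -1.148, 0.002]
ft_force: [0.4, 0.4, 0.2]
grip_width: 70.3
grip_force: 0.0
```

Run:
```python
from h import *; from plant import ctrl
o=ctrl.observe(); print(o["time"],o["position"],o["grip_width"],o["grip_force"]); print(go(o,449.5,-3.5,12,132.7))
```

```text
27.35 [448.1972485   -3.02066927 105.03513317] 70.25338684921624 0.0
(array([ 0.7,  1.3, 93. ]), np.float64(0.17671918126967512), np.float64(-47.1))
```

>>> {"method": "jog_arm", "body": {
  "motion": [
    [0, 0, 20, 0, 0, 0],
    [0, 0, 50, 0, 0, 0],
    [0, 0, 78, 0, 0, 0],
    [0, 0, 91, 0, 0, 0],
    [0, 0, 94, 0, 0, 0]
  ]
}}

```text
time: 27.85
position: [448.0, -2.7, 10.7]
tool_rot: [-2.924, -1.146, 0.004]
ft_force: [-1.2, -0.8, 0.9]
grip_width: 70.6
grip_force: 0.0
```

>>> {"method": "jog_arm", "body": {
  "motion": [
    [0, 0, 0, 0, 0, 0],
    [0, 0, 0, 0, 0, 0],
    [0, 0, 0, 0, 0, 0],
    [0, 0, 0, 0, 0, 0],
    [0, 0, 0, 0, 0, 0]
  ],
  "fingers": 1
}}

```text
time: 28.35
position: [449.4, -2.8, 13.0]
tool_rot: [2.926, 1.144, 0.002]
ft_force: [-1.5, 0.0, 6.3]
grip_width: 43.6
grip_force: 45.0
```

>>> {"method": "jog_arm", "body": {
  "motion": [
    [0, 0, 0, 0, 0, 0],
    [0, 0, 0, 0, 0, 0],
    [0, 0, 0, 0, 0, 0]
  ]
}}

```text
time: 28.65
position: [449.4, -2.8, 13.0]
tool_rot: [2.926, 1.144, 0.001]
ft_force: [-1.1, 0.1, 5.9]
grip_width: 43.4
grip_force: 45.0
```

Run:
```python
from h import *; from plant import ctrl
o=ctrl.observe(); print(o["time"],o["position"],o["grip_width"],o["grip_force"]); print(go(o,481,320.7,15,175.1))
```

```text
28.65 [449.38191845  -2.82787504  13.00391303] 43.3856495491123 45.00223696231842
(array([ 242.6, -216.3,   -2. ]), np.float64(-42.39972889043622), np.float64(-47.3))
```

>>> {"method": "jog_arm", "body": {
  "motion": [
    [0, 0, -8, 0, 0, 0],
    [0, 0, -25, 0, 0, 0],
    [0, 0, -50, 0, 0, 0],
    [8, -7, -72, 0, 0, 0],
    [30, -27, -80, 0, 0, 0]
  ]
}}

```text
time: 29.15
position: [453.5, 36.6, 95.0]
tool_rot: [2.926, 1.14, 0.004]
ft_force: [0.2, 0.5, -2.7]
grip_width: 43.3
grip_force: 45.0
```

>>> {"method": "jog_arm", "body": {
  "motion": [
    [30, -27, 0, 0, 0, 0],
    [60, -53, 0, 0, 0, 0],
    [90, -80, 0, 0, 0, 0],
    [120, -107, 0, 0, 0, 0],
    [149, -133, 0, 0, 0, 0]
  ]
}}

```text
time: 29.65
position: [471.8, 237.9, 92.6]
tool_rot: [2.926, 1.144, 0.0]
ft_force: [0.7, -0.7, -2.3]
grip_width: 43.1
grip_force: 45.0
```

>>> {"method": "jog_arm", "body": {
  "motion": [
    [30, -27, 0, 0, 0, 0],
    [55, -49, 0, 0, 0, -6],
    [64, -56, 0, 0, 0, -14],
    [64, -56, 0, 0, 0, -22],
    [64, -56, 0, 0, 0, -30]
  ]
}}

```text
time: 30.15
position: [480.9, 321.2, 92.2]
tool_rot: [-2.524, -1.87, 0.001]
ft_force: [0.6, -0.0, -1.8]
grip_width: 44.1
grip_force: 45.0
```

>>> {"method": "jog_arm", "body": {
  "motion": [
    [0, 0, 0, 0, 0, -8],
    [0, 0, 0, 0, 0, -12.4],
    [0, 0, 0, 0, 0, -12.4],
    [0, 0, 0, 0, 0, -12.4],
    [0, 0, 0, 0, 0, -12.4]
  ]
}}

```text
time: 30.65
position: [481.1, 320.7, 92.3]
tool_rot: [-2.317, -2.122, 0.0]
ft_force: [-0.4, -0.3, -2.2]
grip_width: 43.6
grip_force: 45.0
```

Run:
```python
from h import *; from plant import ctrl
o=ctrl.observe(); print(o["time"],o["position"],o["grip_width"],o["grip_force"]); print(go(o,481,320.7,16,175.1))
```

```text
30.65 [481.08240315 320.66226026  92.30889311] 43.61276509459887 44.99927222728729
(array([ 0. , -0.1, 76.3]), np.float64(-0.1237118575892282), np.float64(-5.0))
```

>>> {"method": "jog_arm", "body": {
  "motion": [
    [0, 0, 15, 0, 0, 0],
    [0, 0, 45, 0, 0, 0],
    [0, 0, 67, 0, 0, 0],
    [0, 0, 75, 0, 0, 0],
    [0, 0, 76, 0, 0, 0]
  ]
}}

```text
time: 31.15
position: [480.7, 320.5, 15.5]
tool_rot: [-2.315, -2.123, 0.002]
ft_force: [0.5, 0.5, -1.4]
grip_width: 43.7
grip_force: 45.0
```

>>> {"method": "jog_arm", "body": {
  "motion": [
    [0, 0, 0.5, 0, 0, 0],
    [0, 0, 0.5, 0, 0, 0]
  ]
}}

```text
time: 31.35
position: [481.1, 320.7, 15.6]
tool_rot: [2.315, 2.124, 0.0]
ft_force: [0.3, -0.2, -2.4]
grip_width: 43.5
grip_force: 45.0
```

>>> {"method": "jog_arm", "body": {
  "motion": [
    [0, 0, 0, 0, 0, 0],
    [0, 0, 0, 0, 0, 0],
    [0, 0, 0, 0, 0, 0],
    [0, 0, 0, 0, 0, 0]
  ],
  "fingers": 0.34
}}

```text
time: 31.75
position: [481.2, 320.8, 15.9]
tool_rot: [2.315, 2.124, 0.0]
ft_force: [1.2, 0.3, -0.1]
grip_width: 61.4
grip_force: 0.0
```

>>> {"method": "jog_arm", "body": {
  "motion": [
    [0, 0, -10, 0, 0, 0],
    [0, 0, -40, 0, 0, 0],
    [0, 0, -80, 0, 0, 0],
    [0, 0, -120, 0, 0, 0],
    [0, 0, -130, 0, 0, 0]
  ]
}}

```text
time: 32.25
position: [482.4, 321.5, 151.5]
tool_rot: [2.314, 2.123, 0.01]
ft_force: [-0.4, -0.7, 1.0]
grip_width: 61.3
grip_force: 0.0
```

>>> {"method": "jog_arm", "body": {
  "motion": [
    [-2, -40, 0, 0, 0, 0],
    [-2, -85, 0, 0, 0, 0],
    [-2, -115, 0, 0, 0, 0],
    [-2, -120, 0, 0, 0, 0],
    [-2, -120, 0, 0, 0, 0]
  ]
}}

```text
time: 32.75
position: [361.0, 329.2, 146.2]
tool_rot: [2.313, 2.126, 0.002]
ft_force: [-0.0, -0.1, 0.4]
grip_width: 61.4
grip_force: 0.0
```

Run:
```python
from h import *; from plant import ctrl,viewer
o=ctrl.observe(); print(o["time"],o["position"],o["grip_width"])
for n in ("side","top"):
    c=viewer.camera(n); cv2.imwrite(f"pics/{n}2.png",cv2.resize(c["image"][:,:,::-1],(800,600),interpolation=cv2.INTER_CUBIC))
```

```text
32.75 [361.04118247 329.1842798  146.24389327] 61.40421787070635
```

View pics/side2.png

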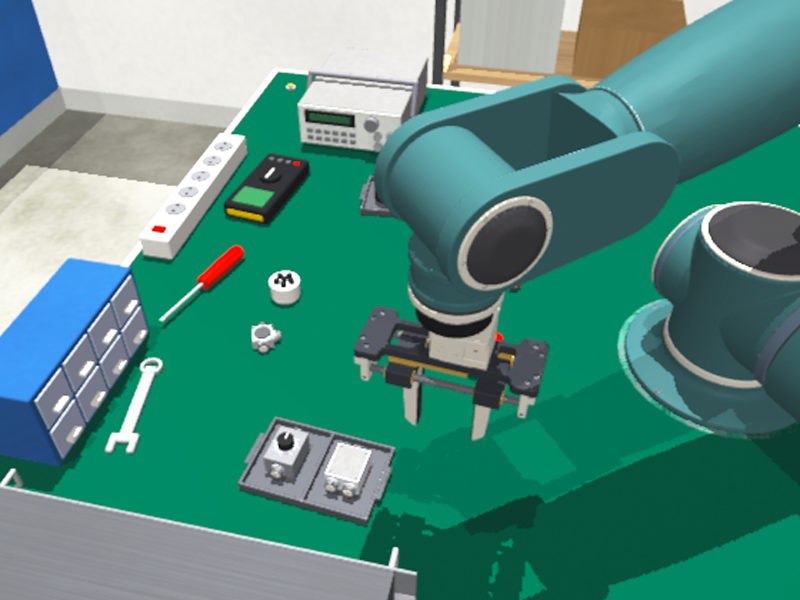

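View pics/top2.png

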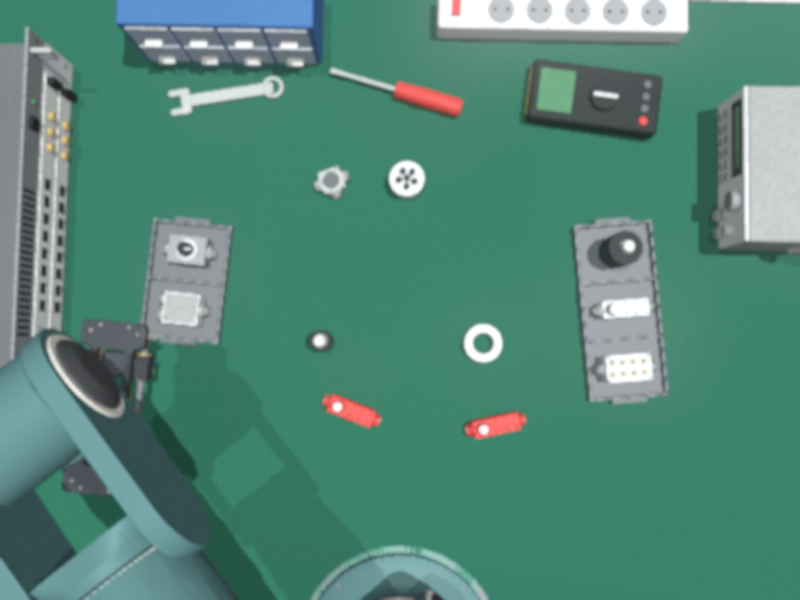

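Attenuator (187,250) and splitter (182,308) sit in the two-compartment tray. Load (625,247), coupler (625,307) and filter (627,368) sit in the three-compartment tray. Small load (319,341) and circulator (331,181) have not moved, and the arm is clear of everything.

```bash
python3 -c "
from plant import job; print(job.finish_job())"
```

```text
the job is handed in; nothing more can be done
None
```

The job is handed in at about 33 s: in the last pictures all five parts sit upright one to a compartment in their own trays, with the small load and circulator unmoved; the judge's result was not shown.

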